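# Fit the oversize backing board into a print frame and bolt it in

## Robot

A 7-joint arm with a two-finger parallel gripper is mounted at the origin on the work surface. World frame = base frame: x ahead of the robot, y to its left, z up, the work surface at z = 0. Lengths are in m, angles in degrees, forces in N, time in s.
With the tool pointing down it reaches from about 0.4 to 0.9 m from the base axis. Payload 5.5 kg.
Tool frame: the origin (TCP) lies at the very end of the fingers, on their centre line; the grasp point (between the pads) lies 19 mm behind it; z points along the fingers, y is the direction in which the jaws open and shut (so a half turn about z gives the same grasp; the last joint's range is limited). The gripper opens to 85 mm and grips with 20 to 120 N. Pads are 22 mm wide; open, the fingers measure 114 mm over their backs; the gripper's body (76 mm by 85 mm) begins 54 mm behind the grasp point. The pads swing forward as they close: fully open they stand 13 mm farther back than shut.
Start: joints at [-56.196, 28.699, -24.465, 88.831, 12.651, 65.22, -12.049], TCP at [0.209, 0.616, 0.231] pointing down, gripper open.
Joint ranges: [-164.97, 164.97], [-17.58, 116.51], [-87.97, 89.64], [11.32, 138.91], [-80.73, 260.73], [10.89, 115.49], [-147.41, 147.41]. Speed limits (degrees/s): [147.25, 147.25, 180, 180, 180, 180, 180].

## Interface

Orientations are given as a 3x3 rotation matrix whose columns are the frame's x, y, z axes.
In Python, from cell import status, eyes, ticket, models gives the robot as it stands. The module is installed in compiled form; this text tells all that it offers.
- The arm moves only by the shell command python3 -m jog 'ROWS' [OPENING] [FORCE]. ROWS is JSON, a list of rows, each a list of 2 entries, a list of its own where there are three numbers: the shift along the tool's x, y, z each as a share of 500 mm, from -1 to 1, then the turn, a rotation vector about the tool's x, y, z each as a share of 60 degrees, from -1 to 1. In form: [[[dx, dy, dz], [ax, ay, az]], ...]. A call has 1 to 20 rows; each row is the pose to reach, as a shift and turn from the pose measured when the call began, along the tool's axes at that moment; what a row does not reach only later rows make up. A row lasts 1/12 s, in which the tool goes at most 41.7 mm and 7.16 degrees, less where a joint would pass 70% of its speed; a pose out of reach is approached as far as the arm can. A call with a number of a shift or a turn outside -1 to 1 is refused whole. A call with a gripper value outside its range is refused whole. OPENING is the opening, from 0 (shut) to 1 (fully open), set as the call begins (- or left out, the last holds). The fingers move at their own pace and stop on an object; FORCE is the grip in N (left out, the last holds). Time passes only in rows, so rows that repeat a pose let the fingers close. It gives the time, the measured TCP pose, the force and the opening at its end, in the units of the state.
- status.get_state(): the state, without advancing time (a new reading comes with each control period).
- eyes.camera(name): name is "scene" or "side" or "wrist"; returns the picture (400x640x3 uint8, blue, green, red); there is no depth.
- eyes.camera_params(name): a dict with "fx", "fy", "cx", "cy" (pixels), "distortion" ([k1, k2, p1, p2, k3] as OpenCV has them; the pictures are not rectified), "extrinsics" (4x4, takes a point from camera to world coordinates). Camera axes: x right, y up, looking along -z (the intrinsics and any distortion apply to the point x, -y, -z); pixel columns grow to the right and rows downward; lengths in m; the calibration is good to about 2 mm. A picture is of the moment at which its call begins: read the wrist's pose just before it. camera_params takes no time and is no camera call; for the wrist camera it gives the pose at the moment of the call.
- ticket.hand_in(): hands the job in, once; it reports no verdict.
Trained networks look in the newest picture that a camera, given by its name, has taken for a name from the list of things; names that differ only in an ending like _2 or _b are one class to them, and where a whole thing is asked for, a point or a joint stands for the part that bears it (a point fixed in the world has none). Each returns a list of dicts, best first, with "conf" (0 to 1); they miss things now and then, are a little off and sometimes report something else, mostly with a low value. They report only what shows in the picture. A call takes as long as a camera call.
- models.spot_in(camera, target): "rect" ([left, top, width, height] in pixels, round what is visible of it).
- models.regions_of(camera, target): "pixels" (400x640 bool, what is visible of it) and "rect" ([left, top, width, height] in pixels, round what is visible of it).
The state is a dict: "clock": time; "qpos": joint angles; "joint_vel": joint speeds; "joint_efforts": joint torques, N m; "ee_pos": TCP position; "tcp_rot": TCP orientation; "ft_force": force on the tool from outside, world axes, zero at the start; "moment": the same for the moment, N m; "gripper_width": finger opening in m.
Only numpy, scipy, OpenCV 4.12 (cv2) and the standard library are available. Lean on these libraries where they do the work, as an engineer would, in place of code of your own. Each camera call takes 0.05 s, during which the arm holds its last target.

## Task

Close up the print frame: take the backing board from the sloping stand by its upright grip and, as it is longer than the frame's opening, put one end in tilted under the wide lip on the bolt's side, lay the board flat on the ledges inside, and slide it away from the bolt until both of its ends are held about equally under the two lips. Then push the frame's bolt fully home behind the board and let go. Leave the jar, the brush and the clip where they are.

Things in the scene. Friction and masses are not known exactly. Their poses are not given: they have to be found in the camera images.
- frame: Fixed shallow box frame, pale wood with aluminium lips, 264 long (x, -152 to +112) x 160 wide (y) x 54 mm high, open at the top. Origin on the table under the centre of the opening; +x points away from the bolt, roughly away from the robot; z up. The side walls rise to the top and have no lips; a lip covers the inside at each end.
- opening (a point): Centre of the frame's opening, level with the lips' tops (54 mm above the table); axes as the frame's. The opening is 156 mm long (x -78 to +78, between the lips) and 132 mm wide (y -66 to +66, between the side walls).
- wide_lip (a point): Middle of the lower edge of the wide lip, on the bolt's side (frame x -78, 48 mm above the table). The lip is 6 mm thick and reaches back 46 mm to the end wall's inner face (frame x -124); the pocket beneath it is 46 mm deep, 132 wide and 26 high.
- narrow_lip (a point): Middle of the lower edge of the narrow lip, opposite (frame x +78, 48 mm above the table). The lip is 6 mm thick; the pocket beneath it is 20 mm deep (end wall at frame x +98), 132 wide and 26 high.
- ledges (a point): Point at the height of the ledges' tops, 22 mm above the table, under the opening's centre. The ledges run along both sides (18 mm wide) and across under both lips; between them the floor lies 16 mm lower.
- bolt (a joint): Sliding bolt in the end wall on the wide lip's side: 0 = drawn back (tip at frame x -124, flush with the wall), 0.030 m = fully home (tip at frame x -94, where a board not yet slid away is in its way). Starts at 0 to 0.004. Slides along frame +x, stays where left, takes about 2 N. Steel tongue 38 mm wide, 22 to 42 mm above the table.
- bolt_knob (a point): Centre of the bolt's black knob, 78 mm above the table on the frame's centre line; it moves with the bolt (frame x -142 at 0). A block 22 (x) x 26 (y) x 40 mm high, from 58 to 98 mm above the table, 4 mm clear of the frame's top.
- stand: Fixed plywood stand, 190 x 124 mm on the table, with a face sloping 25 degrees from level that rises along the stand's +x, roughly away from the robot. Origin on the table under the middle of the board lying on it; z up. A bar along the low edge, level with the board's top face, stops the board from sliding down.
- board_mid (a point): Centre (also half-way through the thickness) of the backing board, a rigid brown panel 180 (its x) x 120 (its y) x 6 mm (its z), about 0.22 kg; z is square to it on the grip's side. At the start it lies on the stand's slope, -x end low, centre about 83 mm above the table; lying on the frame's ledges, 25 mm.
- board_grip (a point): Grasp point of the board's upright grip: a dark wooden bar in the middle of the board, square to it, 16 mm thick (board x) x 64 mm long (board y), rising 55 mm above the panel's top face. This point is 37 mm from board_mid along board z (34 mm above the top face); axes as the board's.
- board_end_a (a point): Middle of the board's -x end edge (the low one at the start), 90 mm from board_mid, half-way through the thickness.
- board_end_b (a point): Middle of the board's +x end edge (the high one at the start), 90 mm from board_mid, half-way through the thickness.
- jar: Bystander: closed glass jar, 68 mm across and 85 mm high, standing on the table to one side; origin under its centre.
- brush: Bystander: paint brush with a blue handle lying on the table to one side, along its x, about 200 mm long.
- clip: Bystander: white spring clip, 85 x 14 x 20 mm, lying on the table near the robot between stand and frame; origin under its centre.

How it is judged (in metres and radians):
On the way, in this order (a step that is already met when the one before it is completed fails the run):
1. the board is taken off the stand (distance of board_mid from where it was at the start of the episode above 0.06 m), for 0.1 s.
2. one end of the board is under the wide lip while the board is still tilted (((x of board_end_a in the frame of frame between -0.13 and -0.083 m and y of board_end_a in the frame of frame between -0.066 and 0.066 m and z of board_end_a in the frame of frame between 0.015 and 0.048 m) or (x of board_end_b in the frame of frame between -0.13 and -0.083 m and y of board_end_b in the frame of frame between -0.066 and 0.066 m and z of board_end_b in the frame of frame between 0.015 and 0.048 m)) and angle between board_mid's own z axis and vertical above 0.07 rad), for 0.05 s.
3. the board lies flat on the ledges with both ends under the lips (x of board_mid in the frame of frame between -0.0085 and 0.0095 m and y of board_mid in the frame of frame between -0.01 and 0.01 m and z of board_mid in the frame of frame between 0.019 and 0.03 m and angle between board_mid's own z axis and vertical below 0.045 rad), for 0.2 s.
At the end, for the whole second after the job is handed in: The board rests flat on the ledges (within 2.5 degrees), both ends under the lips by at least 3 mm (its centre within about 9 mm of the opening's centre along the frame), the bolt is pushed in (more than 23 of its 30 mm), and nothing moves (all of step 3 and value of joint bolt above 0.023 m and linear speed of board below 0.02 m/s and angular speed of board below 0.1 rad/s); the robot touches nothing.
It fails at once if the jar is moved by more than 30 mm (distance of jar from where it was at the start of the episode above 0.03 m).
It fails at once if the brush is moved by more than 30 mm (distance of brush from where it was at the start of the episode above 0.03 m).
It fails at once if the clip is moved by more than 30 mm (distance of clip from where it was at the start of the episode above 0.03 m).
It also fails if it takes over 51 s, if anything falls off the work surface, if the arm or the gripper's body presses on something with over 40 N, if the wrist force passes 120 N, or if a joint passes its speed limit or range.

## Working session

There is one attempt and no reset: what is moved stays moved. The work goes in short steps, Python scripts to look and compute and a shell command to move; the robot and the scene stay as the last step left them, time stands still between calls to the robot, and variables do not carry over. Pictures are saved under pics/ and viewed, and the job is handed in when it is done.

```bash
mkdir -p pics
python3 - <<'E'
from cell import status, eyes, models
import cv2,numpy as np
s=status.get_state(); print(s)
for c in("scene","side","wrist"):
    im=eyes.camera(c); cv2.imwrite(f"pics/{c}0.png",im)
    p=eyes.camera_params(c); print(c,{k:np.round(v,4).tolist() for k,v in p.items()})
E
```

```text
{'clock': 0.0, 'qpos': array([-56.19610958,  28.75497141, -24.45371545,  88.89290139,
        12.65112019,  65.21981293, -12.04782089]), 'joint_vel': array([ 0.01770603,  0.02739709, -0.0326726 ,  0.0379116 , -0.1029862 ,
        0.00542566, -0.00707689]), 'joint_efforts': array([ 5.86091701e-04, -5.69528389e+01, -5.81578285e+00, -2.80936986e+01,
        1.07160109e-02,  1.20877975e-02,  2.14645479e-05]), 'ee_pos': array([0.20846279, 0.61491562, 0.23023682]), 'tcp_rot': array([[-9.47107681e-01,  3.20915169e-01, -7.03524831e-04],
       [ 3.20915933e-01,  9.47105852e-01, -1.86234455e-03],
       [ 6.86578681e-05, -1.98961316e-03, -9.99998018e-01]]), 'ft_force': array([-0.43183241,  0.18894923,  0.43789969]), 'moment': array([ 0.03569215, -0.00435206, -0.00424727]), 'gripper_width': 0.08547556455787234}
scene {'fx': 490.0541, 'fy': 490.0541, 'cx': 317.4412, 'cy': 208.7453, 'distortion': [-0.1513, 0.0, 0.0, 0.0, 0.0], 'extrinsics': [[-0.1027, -0.6501, 0.7528, 1.7436], [0.9947, -0.0681, 0.0768, 0.1102], [0.0014, 0.7568, 0.6537, 1.1178], [0.0, 0.0, 0.0, 1.0]]}
side {'fx': 486.6205, 'fy': 486.6205, 'cx': 327.1364, 'cy': 199.525, 'distortion': [-0.0449, 0.0, 0.0, 0.0, 0.0], 'extrinsics': [[0.9955, 0.0513, -0.0802, 0.4778], [-0.0949, 0.6084, -0.7879, -1.0816], [0.0083, 0.7919, 0.6105, 0.9554], [0.0, 0.0, 0.0, 1.0]]}
wrist {'fx': 360.1116, 'fy': 360.1116, 'cx': 318.0029, 'cy': 202.9627, 'distortion': [-0.0116, 0.0, 0.0, 0.0, 0.0], 'extrinsics': [[0.3198, -0.9125, -0.255, 0.1432], [0.9475, 0.3072, 0.0889, 0.639], [-0.0028, -0.2701, 0.9628, 0.3744], [0.0, 0.0, 0.0, 1.0]]}
```

View pics/scene0.png

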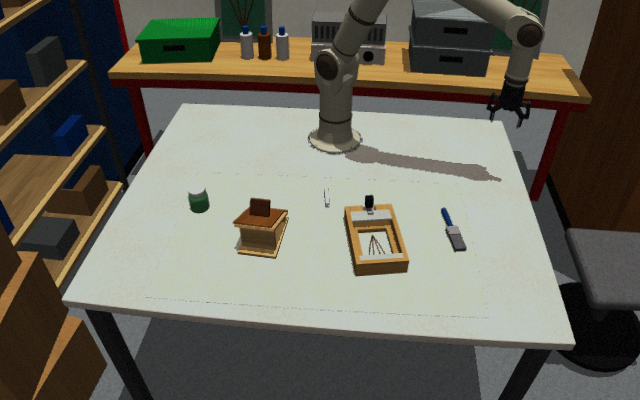

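View pics/side0.png

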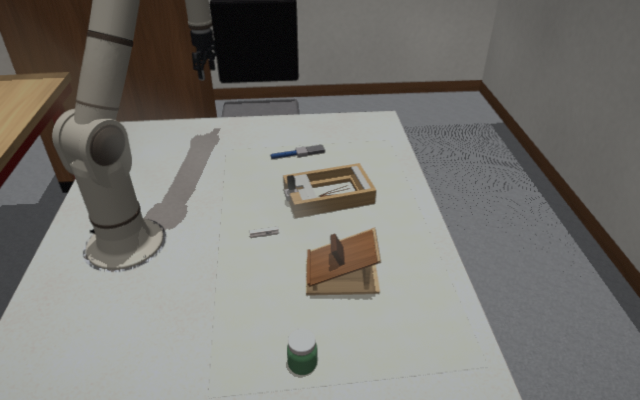

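View pics/wrist0.png

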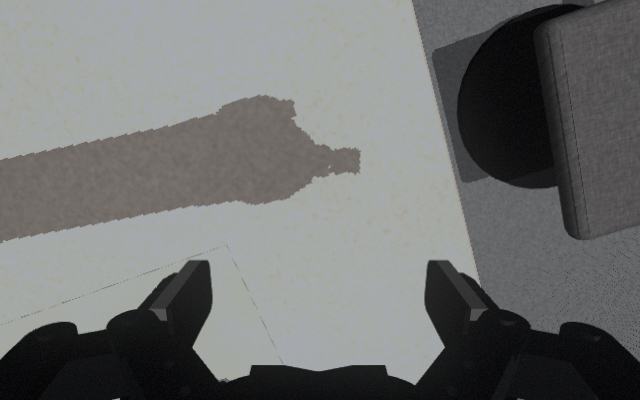

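```bash
cat > h.py <<'E'
import numpy as np,cv2
from cell import status,eyes,models
def P(c,pr=None):
    p=pr or eyes.camera_params(c); K=np.array([[p['fx'],0,p['cx']],[0,p['fy'],p['cy']],[0,0,1.]])
    E=np.array(p['extrinsics']); return K,np.array(p['distortion'],float),E
F=np.diag([1,-1,-1.])
def proj(cam,X):
    K,d,E=cam; X=np.atleast_2d(X); R=F@E[:3,:3].T; t=-R@E[:3,3]
    return cv2.projectPoints(X.astype(float),cv2.Rodrigues(R)[0],t,K,d)[0][:,0]
def ray(cam,uv):
    K,d,E=cam; n=cv2.undistortPoints(np.array(uv,float).reshape(-1,1,2),K,d)[:,0]
    D=np.c_[n,np.ones(len(n))]@F@E[:3,:3].T
    return E[:3,3],D
def onz(cam,uv,z):
    o,D=ray(cam,uv); return o+D*((z-o[2])/D[:,2])[:,None]
def crop(im,x,y,w,h,k,name):
    cv2.imwrite(name,cv2.resize(im[y:y+h,x:x+w],None,fx=k,fy=k,interpolation=cv2.INTER_CUBIC))
E
python3 - <<'E'
from h import *
a=cv2.imread('pics/scene0.png');b=cv2.imread('pics/side0.png')
crop(a,180,170,300,110,2.6,'pics/sc_z.png'); crop(b,240,130,160,250,2.4,'pics/sd_z.png')
for c in('scene','side'):
    cam=P(c)
    for t in('frame','stand','board_mid','board_grip','bolt_knob','jar','brush','clip'):
        r=models.regions_of(c,t)
        for q in r[:2]:
            ys,xs=np.nonzero(q['pixels']); m=[xs.mean(),ys.mean()] if len(xs) else None
            print(c,t,round(q['conf'],2),np.round(q['rect'],0),np.round(m,1) if m else 0,len(xs), onz(cam,[m],0.03)[0].round(3) if m else '')
print(status.get_state()['clock'])
E
```

```text
scene frame 0.8 [344. 195.  63.  82.] [374.8 238.9] 3861 [0.618 0.179 0.03 ]
scene stand 0.56 [237. 210.  50.  50.] [262.2 238. ] 1428 [ 0.651 -0.178  0.03 ]
scene stand 0.49 [342. 195.  63.  83.] [374.8 239.1] 3740 [0.619 0.179 0.03 ]
scene board_mid 0.89 [233. 197.  48.  31.] [258.5 213.8] 888 [ 0.537 -0.212  0.03 ]
scene board_grip 0.89 [232. 198.  52.  28.] [259.3 213.7] 884 [ 0.536 -0.21   0.03 ]
scene board_grip 0.61 [346. 194.  61.  86.] [374.9 238.9] 3802 [0.618 0.179 0.03 ]
scene bolt_knob 0.5 [363. 197.  12.  18.] [368.7 203.8] 150 [0.447 0.155 0.03 ]
scene bolt_knob 0.19 [233. 197.  48.  32.] [258.3 213.9] 879 [ 0.538 -0.213  0.03 ]
scene jar 0.96 [187. 182.  24.  33.] [197.8 198.3] 569 [ 0.479 -0.442  0.03 ]
scene jar 0.66 [235. 194.  48.  34.] [258.8 213.8] 916 [ 0.537 -0.211  0.03 ]
scene brush 0.81 [439. 204.  30.  47.] [453.2 233.1] 486 [0.565 0.434 0.03 ]
scene brush 0.23 [326. 189.   5.  17.] [326.5 197.2] 62 [0.426 0.007 0.03 ]
side frame 0.86 [286. 163.  91.  56.] [329.1 189.6] 3757 [0.611 0.164 0.03 ]
side frame 0.32 [304. 230.  75.  62.] [347.1 280.7] 1579 [ 0.618 -0.231  0.03 ]
side stand 0.56 [306. 230.  73.  62.] [347.  279.3] 1630 [ 0.618 -0.226  0.03 ]
side board_mid 0.68 [310. 233.  68.  51.] [342.8 256.8] 2300 [ 0.618 -0.143  0.03 ]
side board_mid 0.19 [280. 163.  96.  53.] [328.7 189.8] 3661 [0.609 0.163 0.03 ]
side board_grip 0.71 [309. 228.  69.  56.] [342.4 256.9] 2402 [ 0.616 -0.144  0.03 ]
side bolt_knob 0.56 [285. 177.  12.  22.] [290.3 185.7] 205 [0.488 0.196 0.03 ]
side bolt_knob 0.54 [304. 226.  78.  70.] [347.2 278.7] 1722 [ 0.619 -0.224  0.03 ]
side jar 0.88 [290. 328.  29.  49.] [302.3 351.7] 1236 [ 0.492 -0.434  0.03 ]
side jar 0.58 [250. 227.  29.  11.] [263.8 231.8] 220 [ 0.404 -0.023  0.03 ]
side brush 0.79 [270. 143.  57.  19.] [299.6 151.9] 392 [0.528 0.398 0.03 ]
side clip 0.46 [250. 228.  24.  11.] [263.6 231.8] 230 [ 0.404 -0.023  0.03 ]
0.95
```

View pics/sc_z.png

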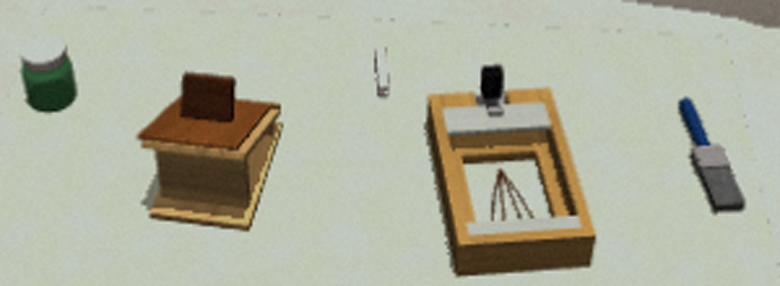

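View pics/sd_z.png

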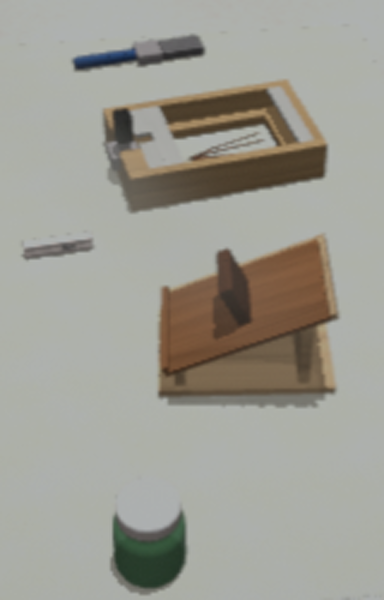

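```bash
cat > fit.py <<'E'
from h import *
from scipy.optimize import least_squares
S=lambda x,y:(180+x/2.6,170+y/2.6)
D=lambda x,y:(240+x/2.4,130+y/2.4)
def T(p):
    c,s=np.cos(p[2]),np.sin(p[2]); return np.array([[c,-s,0],[s,c,0],[0,0,1.]]),np.array([p[0],p[1],0])
A=25*np.pi/180
Ry=np.array([[np.cos(A),0,-np.sin(A)],[0,1,0],[np.sin(A),0,np.cos(A)]])  # x end up
cs,cd=P('scene'),P('side')
fr=[((-.152,-.08,.054),S(430,96),0),((-.152,.08,.054),S(550,89),0),((.112,.08,.054),S(593,237),0),((.112,-.08,.054),S(457,247),0),((.112,.08,0),S(593,265),0),((.112,-.08,0),S(459,276),0),
((-.152,.08,.054),D(104,108),1),((.112,.08,.054),D(290,82),1),((.112,-.08,.054),D(326,146),1),((-.152,-.08,.054),D(127,180),1),((.112,-.08,0),D(326,176),1),((-.152,-.08,0),D(130,208),1)]
def bp(x,y,z): return tuple(Ry@np.array([x,y,z])+[0,0,.083])
bd=[(bp(.09,-.06,.003),S(138,136),0),(bp(.09,.06,.003),S(247,146),0),(bp(.09,.06,.003),D(323,238),1),(bp(.09,-.06,.003),D(335,316),1),
(bp(-.008,-.032,.058),S(184,73),0),(bp(-.008,.032,.058),S(235,77),0),(bp(.008,.032,.003),S(233,122),0),(bp(.008,-.032,.003),S(181,115),0),(bp(0.008,-.032,.003),D(250,323),1),(bp(-.008,-.032,.003),D(240,327) if 0 else D(214,335),1)]
bd=bd[:-1]
def fit(o,p0):
    def r(p):
        R,t=T(p); return np.concatenate([proj((cs,cd)[k],R@np.array(X)+t)[0]-uv for X,uv,k in o])
    q=least_squares(r,p0,loss='soft_l1'); return q.x,r(q.x).reshape(-1,2)
if __name__=='__main__':
    pf,rf=fit(fr,[.63,.17,0]); pb,rb=fit(bd,[.62,-.18,0])
    print('frame',pf.round(4),np.degrees(pf[2]),'\n',rf.round(1).tolist()); print('board',pb.round(4),np.degrees(pb[2]),'\n',rb.round(1).tolist())
E
python3 fit.py
```

```text
frame [0.6304 0.1803 0.1819] 10.421097497047032 
 [[-0.8, -0.8], [0.1, -0.5], [0.5, -0.3], [-0.4, -0.8], [-1.8, 1.0], [-2.1, 0.2], [-0.2, -1.4], [-0.9, -2.2], [0.7, -1.7], [1.1, -2.2], [-0.5, -0.6], [0.4, -0.0]]
board [ 0.6096 -0.1911 -0.0626] -3.58747364664233 
 [[-0.7, -0.4], [-4.1, 0.3], [-2.2, -1.9], [-2.0, -1.9], [0.1, -0.6], [0.1, -0.0], [-1.1, 0.7], [-0.7, 1.2], [1.6, -2.3]]
```

```bash
cat > plan.py <<'E'
from h import *
from scipy.spatial.transform import Rotation as Ro
def Rz(a): return Ro.from_euler('z',a,degrees=True).as_matrix()
def Rtilt(yaw,t): # board-like frame, +x end up by t deg
    return Rz(yaw)@Ro.from_euler('y',-t,degrees=True).as_matrix()
def toolR(Rb): # tool y = board x, tool z = -board z
    y=Rb[:,0]; z=-Rb[:,2]; return np.c_[np.cross(y,z),y,z]
def plan(p,R,lab=''):
    s=status.get_state(); R0=np.array(s['tcp_rot']); d=R0.T@(np.array(p)-s['ee_pos'])/.5
    r=Ro.from_matrix(R0.T@R).as_rotvec(degrees=True); n=max(np.linalg.norm(d)*500/41.7,np.linalg.norm(r)/7.16)
    print(lab,'t',s['clock'],'row',d.round(4).tolist(),(r/60).round(4).tolist(),'rows>=%.1f'%n)
E
python3 - <<'E'
from plan import *
plan([.45,.2,.32],toolR(Rtilt(25,0)))
E
```

```text
t 0.95 row [-0.724, -0.6323, -0.1774] [-0.0, -0.0, 0.7713] rows>=11.7
```

```bash
python3 -m jog '[[[-0.724,-0.632,-0.177],[0,0,0.77]],[[-0.724,-0.632,-0.177],[0,0,0.77]],[[-0.724,-0.632,-0.177],[0,0,0.77]],[[-0.724,-0.632,-0.177],[0,0,0.77]],[[-0.724,-0.632,-0.177],[0,0,0.77]],[[-0.724,-0.632,-0.177],[0,0,0.77]],[[-0.724,-0.632,-0.177],[0,0,0.77]],[[-0.724,-0.632,-0.177],[0,0,0.77]],[[-0.724,-0.632,-0.177],[0,0,0.77]],[[-0.724,-0.632,-0.177],[0,0,0.77]],[[-0.724,-0.632,-0.177],[0,0,0.77]],[[-0.724,-0.632,-0.177],[0,0,0.77]],[[-0.724,-0.632,-0.177],[0,0,0.77]]]' 1
python3 - <<'E'
from plan import *
cv2.imwrite('pics/w1.png',eyes.camera('wrist'))
print(status.get_state()['qpos'].round(0))
Rb=Rtilt(-3.6,25); g=np.array([.61,-.191,.083])+Rb[:,2]*.037
print(g); plan(g+Rb[:,2]*.10,toolR(Rb))
E
```

```text
clock: 2.03
ee_pos: [0.4543, 0.1931, 0.3214]
tcp_rot: [[-0.414, 0.91, 0.004], [0.91, 0.414, -0.002], [-0.003, 0.003, -1.0]]
ft_force: [0.4, -0.5, 0.0]
gripper_width: 0.0856
[-24.   6.  -3. 105.   0.  69.  -2.]
[ 0.59439398 -0.19001815  0.11653339]
 t 2.0833 row [-0.781, -0.139, 0.2276] [-0.4061, -0.1022, 0.4634] rows>=9.9
```

View pics/w1.png

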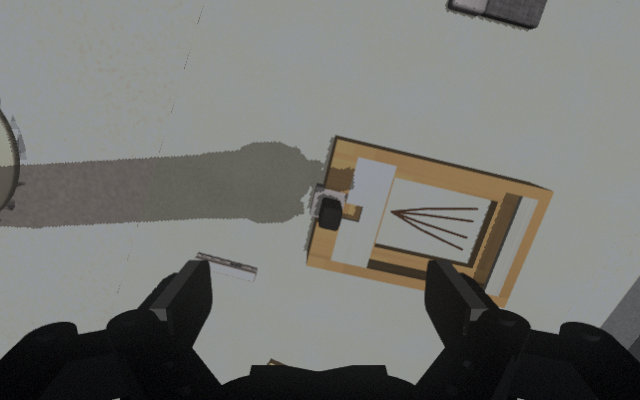

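Run:
```python
from h import *
im=cv2.imread('pics/w1.png'); crop(im,290,120,280,200,2.8,'pics/w1z.png')
```

```text
(no output)
```

View pics/w1z.png

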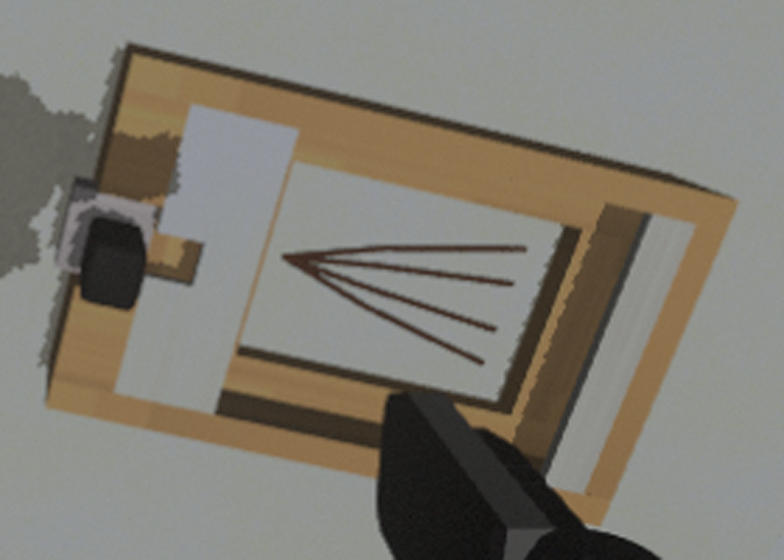

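Run:
```python
from plan import *
from scipy.optimize import least_squares
import fit
cam=P('wrist')
pts=[((-.152,.08,.054),131,46),((.112,.08,.054),736,201),((-.152,-.08,.054),47,404),((.112,-.08,.054),602,524),((-.078,.066,.054),299,129),((-.078,-.066,.054),216,413),((.078,.066,.054),650,214),((.098,.066,.054),694,224)]
def r(p):
    R,t=fit.T(p); return np.concatenate([proj(cam,R@np.array(X)+t)[0]-(290+u/2.8,120+v/2.8) for X,u,v in pts])
q=least_squares(r,[.63,.18,.18],loss='soft_l1'); print('wrist only',q.x.round(4),np.degrees(q.x[2]),r(q.x).reshape(-1,2).round(1).tolist())
def r2(p):
    R,t=fit.T(p); return np.concatenate([r(p)]+[proj((fit.cs,fit.cd)[k],R@np.array(X)+t)[0]-uv for X,uv,k in fit.fr])
q=least_squares(r2,[.63,.18,.18],loss='soft_l1'); print('all',q.x.round(4),np.degrees(q.x[2]))
```

```text
wrist only [0.6246 0.1842 0.197 ] 11.289402253194774 [[0.6, 2.1], [1.1, -0.5], [-1.1, 0.5], [-0.9, 0.6], [-0.2, -0.5], [-1.2, -0.1], [0.6, -0.4], [0.5, -0.2]]
all [0.6254 0.1839 0.1979] 11.337190438003516
```

```bash
python3 -m jog '[[[-0.781,-0.139,0.22],[-0.406,-0.102,0.463]],[[-0.781,-0.139,0.22],[-0.406,-0.102,0.463]],[[-0.781,-0.139,0.22],[-0.406,-0.102,0.463]],[[-0.781,-0.139,0.22],[-0.406,-0.102,0.463]],[[-0.781,-0.139,0.22],[-0.406,-0.102,0.463]],[[-0.781,-0.139,0.22],[-0.406,-0.102,0.463]],[[-0.781,-0.139,0.22],[-0.406,-0.102,0.463]],[[-0.781,-0.139,0.22],[-0.406,-0.102,0.463]],[[-0.781,-0.139,0.22],[-0.406,-0.102,0.463]],[[-0.781,-0.139,0.22],[-0.406,-0.102,0.463]],[[-0.781,-0.139,0.22],[-0.406,-0.102,0.463]]]'
python3 - <<'E'
from plan import *
im=eyes.camera('wrist');cv2.imwrite('pics/w2.png',im)
print(status.get_state()['qpos'].round(0))
E
```

```text
clock: 3.0
ee_pos: [0.5529, -0.1918, 0.2102]
tcp_rot: [[0.066, 0.904, 0.422], [0.998, -0.059, -0.03], [-0.002, 0.423, -0.906]]
ft_force: [0.0, 0.0, 0.2]
gripper_width: 0.0852
[  3.  10.  20. 122. -24.  27.  37.]
```

View pics/w2.png

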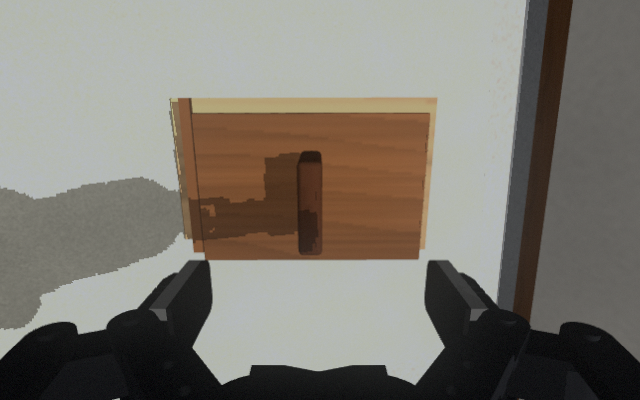

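Run:
```python
from h import *
im=cv2.imread('pics/w2.png'); crop(im,165,90,280,180,2.8,'pics/w2z.png')
```

```text
(no output)
```

View pics/w2z.png

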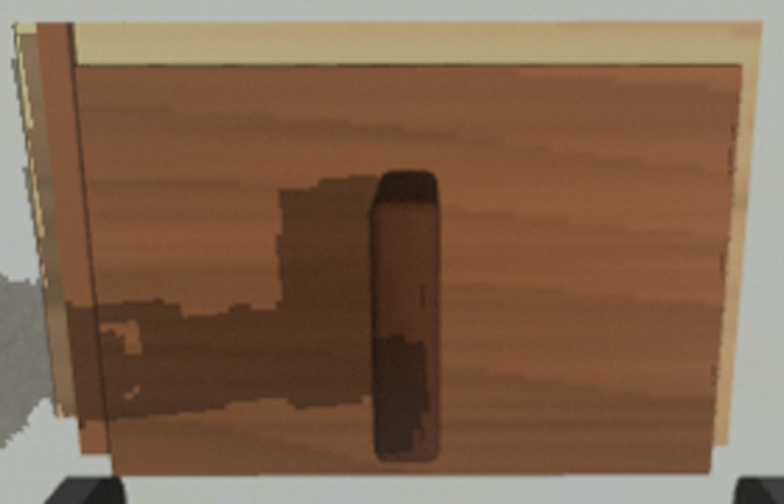

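```bash
cat >> plan.py <<'E'
from scipy.optimize import least_squares
def fitboard(cam,pts,p0,tilt=None):
    def r(p):
        Rb=Rtilt(p[3],p[4] if tilt is None else tilt); return np.concatenate([proj(cam,Rb@np.array(X)+p[:3])[0]-uv for X,uv in pts])
    q=least_squares(r,p0,loss='soft_l1',x_scale=[.01,.01,.01,1,1]); return q.x,r(q.x).reshape(-1,2)
E
python3 - <<'E'
from plan import *
cam=P('wrist'); c=lambda u,v:(165+u/2.8,90+v/2.8)
pts=[((.09,.06,.003),c(742,65)),((.09,-.06,.003),c(710,473)),((-.09,.06,.003),c(76,65)),((-.09,-.06,.003),c(112,474)),((-.008,.032,.058),c(374,203)),((.008,.032,.058),c(438,203)),((-.008,-.032,.058),c(374,462)),((.008,-.032,.058),c(440,462)),((-.008,.032,.003),c(382,171)),((.008,.032,.003),c(437,171))]
p,r=fitboard(cam,pts,[.61,-.19,.083,-3.6,25]); print(p.round(4),r.round(1).tolist())
p,r=fitboard(cam,pts,[.61,-.19,.083,-3.6,25],25); print(p.round(4),r.round(1).tolist())
Rb=Rtilt(p[3],25); 
for h in(.037-.019,): plan(p[:3]+Rb[:,2]*h,toolR(Rb),'z meas'); plan(np.r_[p[:2],.083]+Rb[:,2]*h,toolR(Rb),'z .083')
E
```

```text
[ 0.6067 -0.1943  0.0811 -3.7383 24.8072] [[-0.2, 0.3], [-0.7, 0.2], [0.1, 0.3], [0.7, -0.0], [-1.4, -0.4], [1.1, -0.4], [0.1, 0.7], [0.1, 0.6], [-0.5, -0.6], [0.5, -0.6]]
[ 0.6067 -0.1943  0.0811 -3.6853 25.    ] [[-0.0, 0.2], [-0.5, 0.2], [0.2, 0.4], [0.9, -0.1], [-1.7, -0.4], [0.9, -0.4], [-0.1, 0.7], [-0.1, 0.7], [-0.4, -0.6], [0.5, -0.6]]
z meas t 3.05 row [0.0032, -0.0105, 0.243] [-0.0004, 0.0026, -0.0023] rows>=2.9
z .083 t 3.05 row [0.0032, -0.0089, 0.2397] [-0.0004, 0.0026, -0.0023] rows>=2.9
```

```bash
python3 -m jog '[[[0.003,-0.01,0.08],[0,0,0]],[[0.003,-0.01,0.16],[0,0,0]],[[0.003,-0.01,0.22],[0,0,0]],[[0.003,-0.01,0.237],[0,0,0]],[[0.003,-0.01,0.237],[0,0,0]],[[0.003,-0.01,0.237],[0,0,0]]]' 1
python3 -m jog '[[[0,0,0],[0,0,0]],[[0,0,0],[0,0,0]],[[0,0,0],[0,0,0]],[[0,0,0],[0,0,0]],[[0,0,0],[0,0,0]],[[0,0,0],[0,0,0]]]' 0 80
python3 - <<'E'
from plan import *
im=eyes.camera('wrist');cv2.imwrite('pics/w3.png',im)
print(status.get_state())
E
```

```text
clock: 3.55
ee_pos: [0.5981, -0.1927, 0.1006]
tcp_rot: [[0.067, 0.905, 0.421], [0.998, -0.06, -0.029], [-0.001, 0.422, -0.907]]
ft_force: [-0.2, -0.4, -0.4]
gripper_width: 0.0852
clock: 4.05
ee_pos: [0.5983, -0.1928, 0.1015]
tcp_rot: [[0.067, 0.904, 0.422], [0.998, -0.06, -0.029], [-0.001, 0.423, -0.906]]
ft_force: [-1.7, -0.4, 1.1]
gripper_width: 0.015
{'clock': 4.1, 'qpos': array([ 11.96947507,  24.19531948,   8.37901514, 120.29685487,
       -40.97530526,  14.88836641,  52.99057296]), 'joint_vel': array([ 0.19585853, -0.02713632, -0.20916525, -0.16568017, -0.05891217,
        0.07849019,  0.03213328]), 'joint_efforts': array([-2.02454422e-01, -4.31123507e+01,  1.75514225e+00, -2.05234283e+01,
       -4.66737198e-01, -1.66384522e+00, -1.96534133e-02]), 'ee_pos': array([ 0.59827598, -0.19279893,  0.10148703]), 'tcp_rot': array([[ 6.65454046e-02,  9.04227746e-01,  4.21833964e-01],
       [ 9.97783159e-01, -6.00134152e-02, -2.87603417e-02],
       [-6.90202132e-04,  4.22812694e-01, -9.06216834e-01]]), 'ft_force': array([-3.86558379,  1.17816783,  7.11188856]), 'moment': array([0.20213428, 0.63989444, 0.07482573]), 'gripper_width': 0.015305741780338247}
```

View pics/w3.png

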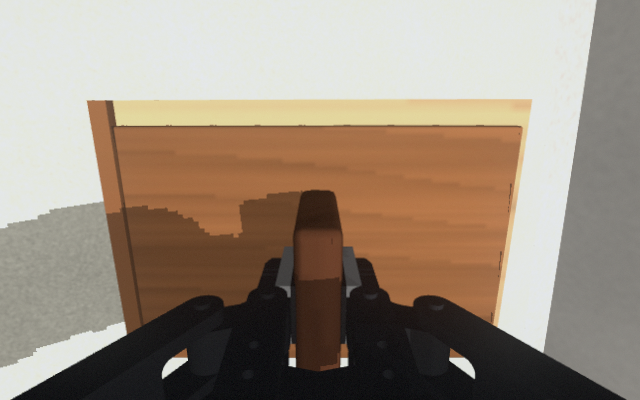

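```bash
python3 -m jog '[[[0,0,-0.03],[0,0,0]],[[0,0,-0.08],[0,0,0]],[[0,0,-0.15],[0,0,0]],[[0,0,-0.22],[0,0,0]],[[0,0,-0.24],[0,0,0]],[[0,0,-0.24],[0,0,0]]]'
python3 - <<'E'
from plan import *
im=eyes.camera('wrist');cv2.imwrite('pics/w4.png',im)
cv2.imwrite('pics/sd4.png',eyes.camera('side'))
s=status.get_state();print(s['qpos'].round(0),s['ft_force'],s['moment'],s['gripper_width'])
E
```

```text
clock: 4.6
ee_pos: [0.5479, -0.1899, 0.2132]
tcp_rot: [[0.067, 0.902, 0.426], [0.998, -0.06, -0.03], [-0.001, 0.427, -0.904]]
ft_force: [0.2, -0.5, -1.8]
gripper_width: 0.015
[  0.   9.  22. 123. -25.  27.  38.] [-0.57872968 -0.13750262 -2.62316163] [0.04473596 0.70989629 0.0495899 ] 0.015385702804158513
```

View pics/w4.png

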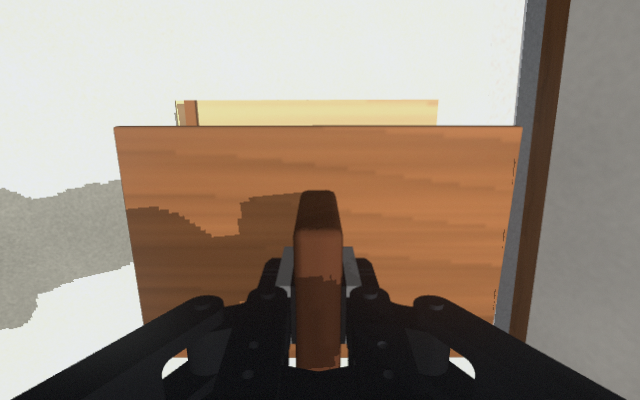

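View pics/sd4.png

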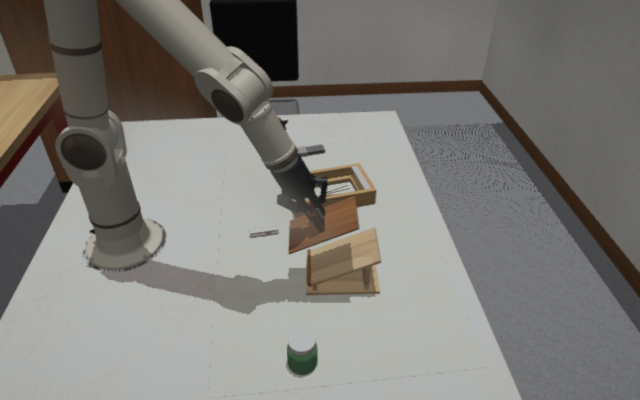

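Run:
```python
from plan import *
cam=P('wrist')
pts=[((.09,.06,.003),(521,127)),((-.09,.06,.003),(115,127)),((-.09,-.06,.003),(149,357)),((.09,-.06,.003),(487,357)),((-.008,.032,.058),(296,229)),((.008,.032,.058),(341,229)),((-.008,.032,.003),(303,191)),((.008,.032,.003),(335,191))]
s=status.get_state();R=np.array(s['tcp_rot']);p,r=fitboard(cam,pts,[.56,-.19,.19,-3.6,25]); print(p.round(4),r.round(1).tolist())
Rb=Rtilt(p[3],p[4]); print('mid in tool',(R.T@(p[:3]-s['ee_pos'])).round(4)); print('board x,z in tool',(R.T@Rb)[:,[0,2]].round(4).tolist())
# insertion poses
O=np.array([.6254,.1839,0]);yaw=11.34
def pose(xm,zm,t,ym=0,off=np.array([0,0,.018])):
    Rf=Rz(yaw); m=O+Rf@np.array([xm,ym,zm]); Rb=Rtilt(yaw,t); return m+Rb[:,2]*off[2],toolR(Rb)
t=15;c=np.cos(np.radians(t));sn=np.sin(np.radians(t))
a=np.array([-.108,.027]); 
for back in(.12,.06,0):
    m=a+np.array([c,sn])*(.09+back); q=pose(m[0],m[1],t); print(back,m.round(3)); plan(*q)
```

```text
[ 0.5564 -0.1899  0.1911 -3.7821 24.7683] [[0.4, 0.8], [-0.0, 0.1], [0.2, -0.2], [-0.6, -0.4], [-2.1, 0.6], [3.7, 0.7], [-1.8, -2.1], [0.8, -2.1]]
mid in tool [-0.0006  0.0002  0.0209]
board x,z in tool [[-0.0003, -0.0], [1.0, 0.0042], [0.0042, -1.0]]
0.12 [0.095 0.081]
 t 4.7 row [0.8008, 0.1603, 0.3202] [0.1658, 0.0864, -0.2369] rows>=10.5
0.06 [0.037 0.066]
 t 4.7 row [0.7706, 0.0458, 0.301] [0.1658, 0.0864, -0.2369] rows>=9.9
0 [-0.021  0.05 ]
 t 4.7 row [0.7404, -0.0688, 0.2819] [0.1658, 0.0864, -0.2369] rows>=9.5
```

```bash
cat >> plan.py <<'E'
O=np.array([.6254,.1839,0]);YAW=11.34;H=.0209
def pose(xm,zm,t,ym=0,yaw=None):
    yaw=YAW if yaw is None else yaw
    m=O+Rz(YAW)@np.array([xm,ym,zm]); Rb=Rtilt(yaw,t); return m+Rb[:,2]*H,toolR(Rb)
def ins(back,up=0,t=15,a=(-.108,.027)):
    c,s=np.cos(np.radians(t)),np.sin(np.radians(t)); return pose(a[0]+c*(.09+back),a[1]+s*(.09+back)+up,t)
E
python3 - <<'E'
from plan import *
plan(*ins(.05,.12)); print(ins(.05,.12)[0])
E
```

```text
t 4.7 row [0.7651, 0.1292, 0.0747] [0.1658, 0.0864, -0.2369] rows>=9.3
[0.64679431 0.18819054 0.20342252]
```

```bash
python3 -m jog '[[[0.08,0.013,0],[0.017,0.009,-0.024]],[[0.16,0.027,0],[0.034,0.018,-0.05]],[[0.24,0.04,0],[0.05,0.026,-0.071]],[[0.32,0.053,0.01],[0.07,0.035,-0.1]],[[0.4,0.067,0.03],[0.087,0.045,-0.12]],[[0.48,0.08,0.05],[0.104,0.054,-0.15]],[[0.56,0.094,0.06],[0.12,0.063,-0.17]],[[0.64,0.11,0.07],[0.14,0.072,-0.2]],[[0.72,0.12,0.075],[0.155,0.08,-0.22]],[[0.765,0.129,0.075],[0.166,0.086,-0.237]],[[0.765,0.129,0.075],[0.166,0.086,-0.237]],[[0.765,0.129,0.075],[0.166,0.086,-0.237]],[[0.765,0.129,0.075],[0.166,0.086,-0.237]]]'
python3 - <<'E'
from plan import *
cv2.imwrite('pics/w5.png',eyes.camera('wrist'));im=eyes.camera('side')
crop(im,240,90,200,170,3.5,'pics/sd5.png')
s=status.get_state();print(s['qpos'].round(0),s['gripper_width'])
plan(*ins(.05,.03),'30 above'); plan(*ins(.05,0))
E
```

```text
clock: 5.78
ee_pos: [0.6456, 0.1871, 0.2004]
tcp_rot: [[-0.196, 0.948, 0.25], [0.981, 0.19, 0.049], [-0.001, 0.254, -0.967]]
ft_force: [0.0, -0.6, -3.1]
gripper_width: 0.015
[-32.  23.  16. 103.  -6.  41.  -3.] 0.014942496202142122
30 above t 5.8833 row [0.0046, -0.0429, 0.1711] [-0.0028, 0.0018, -0.0021] rows>=2.1
 t 5.8833 row [0.0047, -0.0583, 0.2291] [-0.0028, 0.0018, -0.0021] rows>=2.8
```

View pics/w5.png

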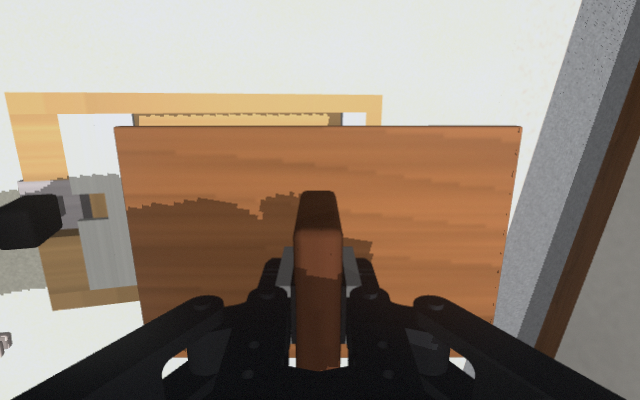

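View pics/sd5.png

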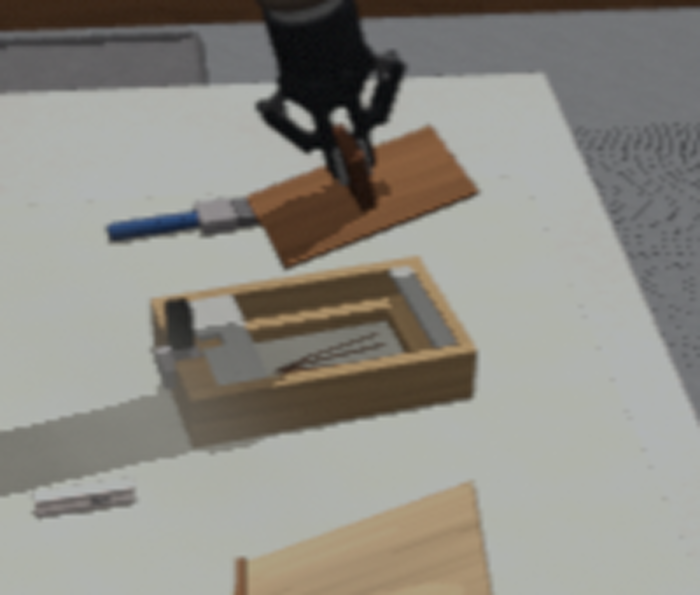

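Run:
```python
from plan import *
import fit
cam=P('wrist')
im=cv2.imread('pics/w5.png'); crop(im,0,80,400,240,2,'pics/w5z.png')
pts=[((-.152,.08,.054),7,94),((.112,.08,.054),382,96),((-.152,-.08,.054),54,310),((-.078,.066,.054),132,114),((-.124,.066,.054),58,115),((.078,.066,.054),342,112),((.098,.066,.054),366,112)]
def r(p):
    R,t=fit.T(p); return np.concatenate([proj(cam,R@np.array(X)+t)[0]-(u,v) for X,u,v in pts])
q=least_squares(r,[.63,.18,.18],loss='soft_l1'); print(q.x.round(4),np.degrees(q.x[2]),r(q.x).reshape(-1,2).round(1).tolist())
```

```text
[0.6283 0.1778 0.195 ] 11.175289125673192 [[-0.5, -0.6], [-0.8, -1.0], [0.5, -0.1], [0.5, 0.2], [1.0, -0.1], [-0.2, 0.7], [-1.2, 0.5]]
```

View pics/w5z.png

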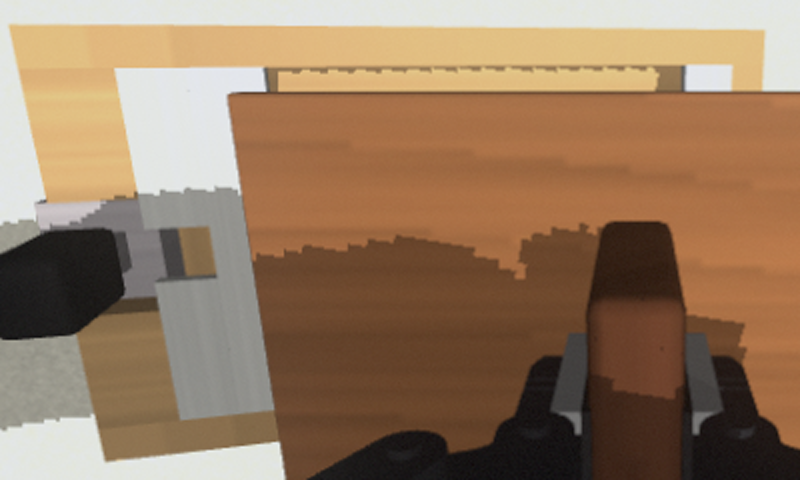

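Run:
```python
from plan import *
s=status.get_state();cam=P('wrist');im=eyes.camera('wrist');cam2=P('wrist');print(cam[2][:3,3],cam2[2][:3,3],s['ee_pos'])
cv2.imwrite('pics/w6.png',im); d=cv2.absdiff(im,cv2.imread('pics/w5.png')); print(d.mean(), d.max())
crop(im,0,85,150,65,5,'pics/w6a.png');crop(im,300,85,100,50,5,'pics/w6b.png')
```

```text
[0.59649807 0.24792018 0.34073968] [0.59662404 0.24792844 0.34128057] [0.64609209 0.18583573 0.20160284]
2.5629166666666667 153
```

View pics/w6a.png

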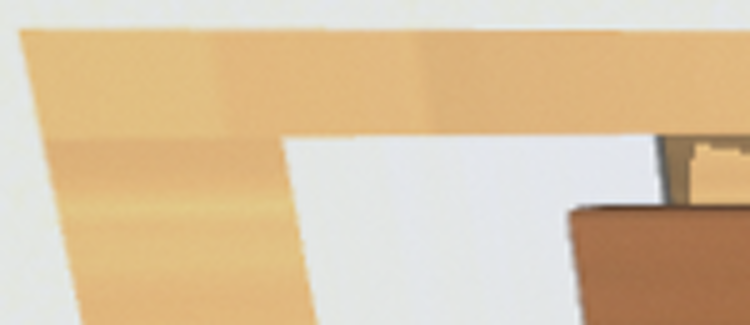

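View pics/w6b.png

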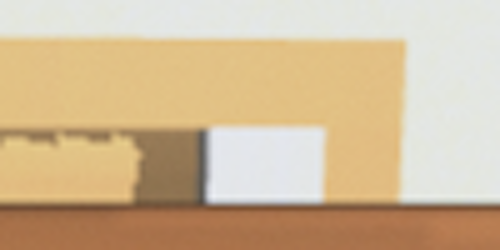

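Run:
```python
from plan import *
import fit
cam=P('wrist'); s=status.get_state(); print(cam[2][:3,3])
im=cv2.imread('pics/w6.png'); crop(im,20,260,140,70,5,'pics/w6c.png')
def go(pts,fz,loss='linear'):
    def r(p):
        R,t=fit.T(p); t=t+[0,0,p[3]*fz]; return np.concatenate([proj(cam,R@np.array(X)+t)[0]-(u,v) for X,u,v in pts])
    q=least_squares(r,[.63,.18,.18,0],loss=loss); print(q.x.round(4),np.degrees(q.x[2]).round(2),r(q.x).reshape(-1,2).round(1).tolist())
pts=[((-.152,.08,.054),4,91),((.112,.08,.054),381,93.2),((-.078,.066,.054),131,112.2),((-.124,.066,.054),56.4,112.4),((.078,.066,.054),341,110.6),((.098,.066,.054),365,110.6)]
go(pts,0);go(pts,1)
pts+=[((-.152,-.08,.054),53,308)];go(pts,0);go(pts,1)
```

```text
[0.59662404 0.24792844 0.34128057]
[0.6275 0.1793 0.1946 0.    ] 11.15 [[0.7, -0.2], [-1.0, -0.1], [0.1, -0.3], [1.0, 0.1], [-0.4, 0.1], [-1.4, -0.0]]
[0.6277 0.1793 0.1949 0.0016] 11.17 [[-0.2, -0.1], [0.0, -0.1], [-0.1, -0.2], [0.4, 0.3], [0.4, 0.1], [-0.5, 0.1]]
[0.6275 0.1793 0.1946 0.    ] 11.15 [[0.7, -0.2], [-1.0, -0.1], [0.1, -0.3], [1.0, 0.1], [-0.4, 0.1], [-1.4, -0.0], [0.0, -0.0]]
[0.6277 0.1794 0.1948 0.0012] 11.16 [[0.1, -0.3], [-0.1, -0.2], [-0.0, -0.3], [0.6, 0.1], [0.3, 0.0], [-0.6, -0.0], [-0.3, 0.7]]
```

View pics/w6c.png

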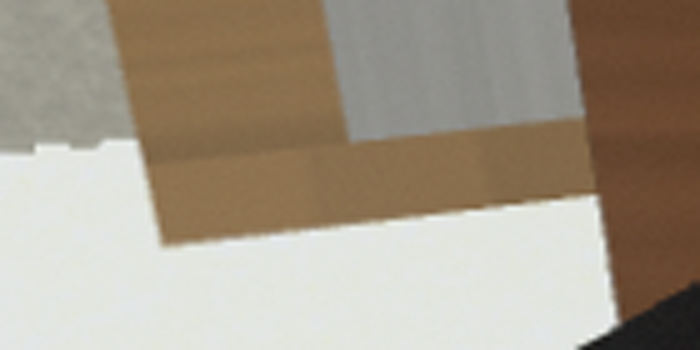

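```bash
sed -i 's/^O=.*/O=np.array([.6278,.1795,.001]);YAW=11.16;H=.0209/' plan.py
python3 - <<'E'
from plan import *
plan(*ins(.05,.12)); plan(*ins(.05,.03)); plan(*ins(.05,0))
E
```

```text
t 5.9333 row [-0.0054, 0.0058, -0.0031] [-0.0019, 0.0008, 0.0007] rows>=0.1
 t 5.9333 row [-0.0053, -0.0405, 0.1709] [-0.0019, 0.0008, 0.0007] rows>=2.1
 t 5.9333 row [-0.0052, -0.0559, 0.2288] [-0.0019, 0.0008, 0.0007] rows>=2.8
```

```bash
python3 -m jog '[[[-0.005,-0.01,0.06],[0,0,0]],[[-0.005,-0.028,0.12],[0,0,0]],[[-0.005,-0.042,0.175],[0,0,0]],[[-0.005,-0.05,0.21],[0,0,0]],[[-0.005,-0.056,0.229],[0,0,0]],[[-0.005,-0.056,0.229],[0,0,0]],[[-0.005,-0.056,0.229],[0,0,0]],[[-0.005,-0.056,0.229],[0,0,0]]]'
python3 - <<'E'
from plan import *
s=status.get_state();cam=P('wrist');im=eyes.camera('wrist');cv2.imwrite('pics/w7.png',im)
b=eyes.camera('side');crop(b,270,120,140,110,5,'pics/sd7.png')
print(s['ft_force'],s['gripper_width'],s['qpos'].round())
plan(*ins(.05)); plan(*ins(0))
def fr(X): return proj(cam,O+Rz(YAW)@np.array(X))[0].round(1)
for X in((-.152,.08,.054),(-.078,.066,.054),(-.124,.066,.054),(.098,.066,.054),(-.152,-.08,.054)): print(X,fr(X))
E
```

```text
clock: 6.6
ee_pos: [0.6506, 0.1838, 0.0862]
tcp_rot: [[-0.193, 0.947, 0.255], [0.981, 0.187, 0.05], [-0.001, 0.26, -0.966]]
ft_force: [0.1, 0.3, -2.1]
gripper_width: 0.0149
[ 0.12065277  0.31640808 -2.14803064] 0.014877839605577817 [-29.  32.  13. 106. -10.  28.   0.]
 t 6.7 row [-0.0002, -0.0039, 0.0032] [0.0014, 0.0003, 0.0003] rows>=0.1
 t 6.7 row [-0.0002, -0.1039, 0.003] [0.0014, 0.0003, 0.0003] rows>=1.2
(-0.152, 0.08, 0.054) [-195.5   73.7]
(-0.078, 0.066, 0.054) [ 53.8 112.4]
(-0.124, 0.066, 0.054) [-86. 114.]
(0.098, 0.066, 0.054) [441. 110.]
(-0.152, -0.08, 0.054) [-63.3 437.6]
```

View pics/w7.png

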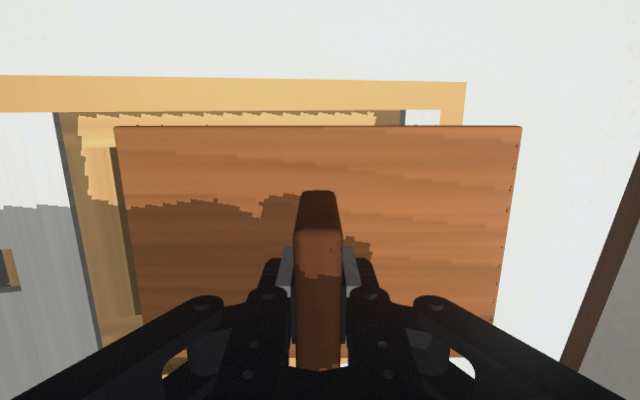

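View pics/sd7.png

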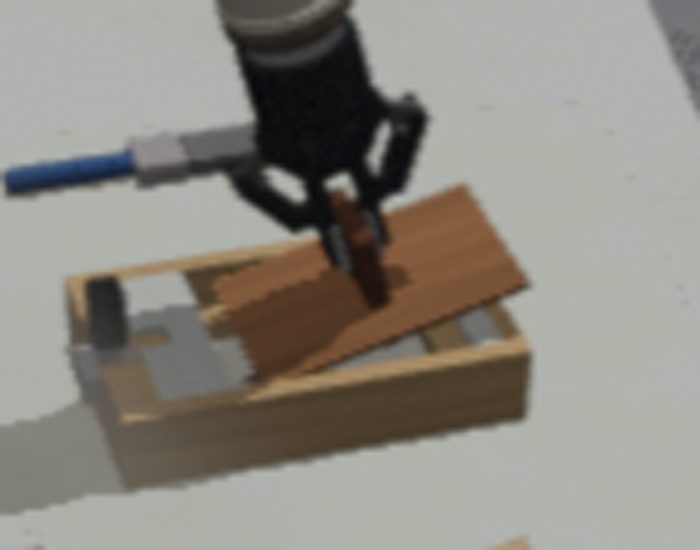

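```bash
python3 -m jog '[[[0,-0.03,0.002],[0,0,0]],[[0,-0.06,0.002],[0,0,0]],[[0,-0.09,0.002],[0,0,0]],[[0,-0.112,0.002],[0,0,0]],[[0,-0.112,0.002],[0,0,0]],[[0,-0.112,0.002],[0,0,0]]]'
python3 - <<'E'
from plan import *
b=eyes.camera('side');crop(b,270,120,140,110,5,'pics/sd8.png')
s=status.get_state();print(s['ft_force'],s['moment'],s['gripper_width'],s['qpos'].round())
def st():
    R=np.array(s['tcp_rot']);m=s['ee_pos']+R[:,2]*H;m=Rz(YAW).T@(m-O);return m
m=st();print('mid in frame',m)
for t in (15,12,9,6,3,0):
    c,sn=np.cos(np.radians(t)),np.sin(np.radians(t))
    za=.022+3e-3*c+(.002 if t>4 else .001 if t else 0)
    plan(*pose(-.112+.09*c,za+.09*sn,t),f'tilt{t}')
E
```

```text
clock: 7.2
ee_pos: [0.5985, 0.1742, 0.0722]
tcp_rot: [[-0.194, 0.947, 0.257], [0.981, 0.187, 0.051], [0.0, 0.262, -0.965]]
ft_force: [-0.6, 0.4, -2.4]
gripper_width: 0.0151
[-0.24545471  0.13433404 -1.62559389] [-0.06781442  0.35919954  0.02068505] 0.015084635547615556 [-30.  29.  13. 114. -10.  23.  -0.]
mid in frame [-0.02330935  0.00044417  0.05129014]
tilt15 t 7.25 row [-0.0009, -0.0038, 0.0012] [0.0043, -0.0002, 0.0004] rows>=0.0
tilt12 t 7.25 row [-0.0009, -0.0019, 0.0106] [0.0543, -0.0002, 0.0004] rows>=0.5
tilt9 t 7.25 row [-0.0009, -0.0004, 0.0201] [0.1043, -0.0002, 0.0004] rows>=0.9
tilt6 t 7.25 row [-0.0009, 0.0005, 0.0297] [0.1543, -0.0002, 0.0004] rows>=1.3
tilt3 t 7.25 row [-0.0009, 0.0003, 0.0413] [0.2043, -0.0002, 0.0004] rows>=1.7
tilt0 t 7.25 row [-0.0009, -0.0003, 0.0529] [0.2543, -0.0002, 0.0004] rows>=2.1
```

View pics/sd8.png

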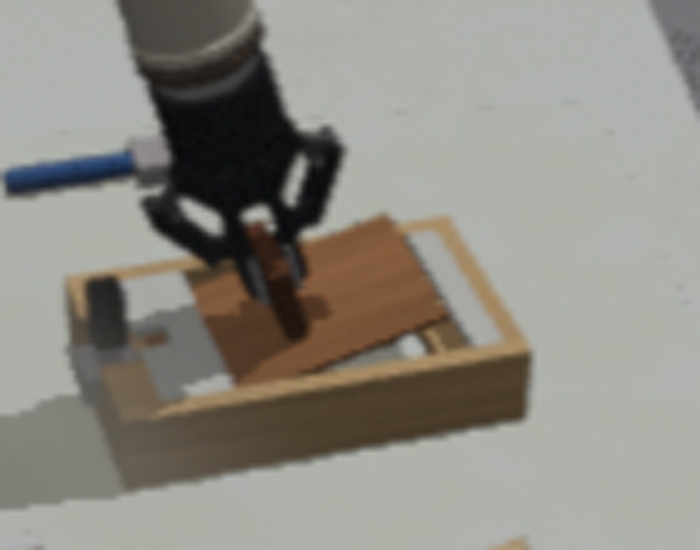

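```bash
python3 -m jog '[[[-0.001,-0.002,0.01],[0.054,0,0]],[[-0.001,0,0.02],[0.104,0,0]],[[-0.001,0,0.029],[0.154,0,0]],[[-0.001,0,0.04],[0.204,0,0]],[[-0.001,0,0.05],[0.254,0,0]],[[-0.001,0,0.05],[0.254,0,0]],[[-0.001,0,0.05],[0.254,0,0]],[[-0.001,0,0.05],[0.254,0,0]]]'
python3 - <<'E'
from plan import *
w=eyes.camera('wrist');cv2.imwrite('pics/w9.png',w)
b=eyes.camera('side');crop(b,270,120,140,110,5,'pics/sd9.png')
s=status.get_state();print(s['ft_force'],s['moment'],s['gripper_width'],s['qpos'].round())
R=np.array(s['tcp_rot']);m=s['ee_pos']+R[:,2]*H;print('mid in frame',Rz(YAW).T@(m-O))
plan(*pose(-.022,.025,0)); plan(*pose(.001,.025,0))
E
```

```text
clock: 7.92
ee_pos: [0.6065, 0.1751, 0.0486]
tcp_rot: [[-0.194, 0.981, 0.002], [0.981, 0.194, 0.0], [0.0, 0.002, -1.0]]
ft_force: [0.1, -0.2, -2.8]
gripper_width: 0.015
[-0.44495982 -0.34450763 -2.52361228] [-0.01395295 -0.02698759  0.00430818] 0.015471974833975524 [-27.  38.  12. 100. -10.  44.   1.]
mid in frame [-2.24221297e-02 -3.95765195e-05  2.67920554e-02]
 t 8.0167 row [0.0001, 0.0009, 0.0036] [0.0013, -0.0002, 0.0005] rows>=0.0
 t 8.0167 row [0.0001, 0.0469, 0.0036] [0.0013, -0.0002, 0.0005] rows>=0.6
```

View pics/w9.png

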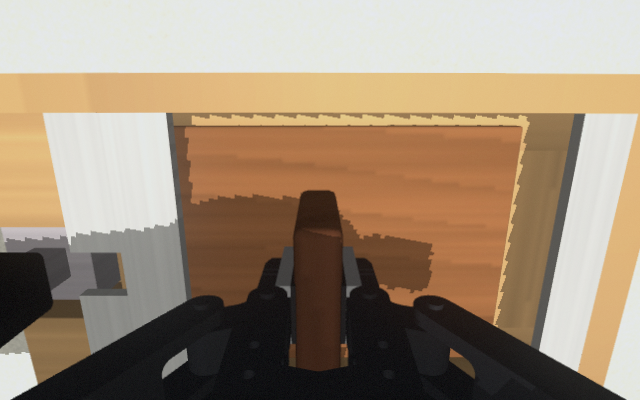

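View pics/sd9.png

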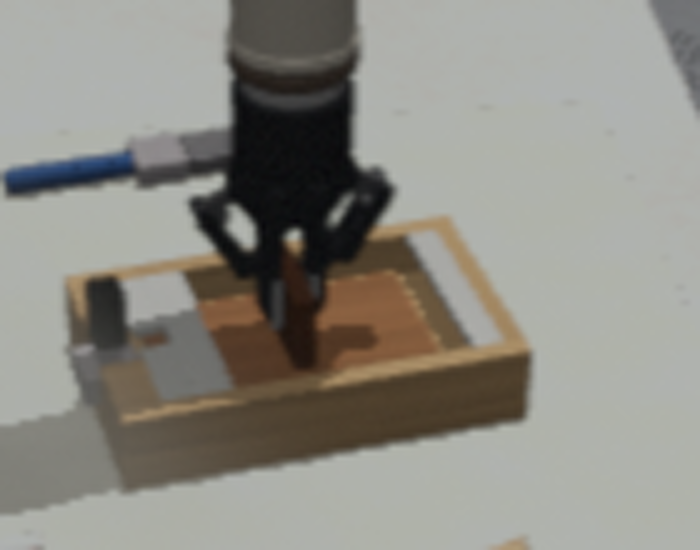

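```bash
python3 -m jog '[[[0,0,0.003],[0.001,0,0]],[[0,0.015,0.003],[0.001,0,0]],[[0,0.03,0.003],[0.001,0,0]],[[0,0.042,0.003],[0.001,0,0]],[[0,0.049,0.003],[0.001,0,0]],[[0,0.049,0.003],[0.001,0,0]],[[0,0.049,0.003],[0.001,0,0]],[[0,0.049,0.003],[0.001,0,0]]]'
python3 - <<'E'
from plan import *
cam=P('wrist');w=eyes.camera('wrist');cv2.imwrite('pics/w10.png',w)
s=status.get_state();print(s['ft_force'],s['moment'],s['gripper_width'])
R=np.array(s['tcp_rot']);m=s['ee_pos']+R[:,2]*H;print('mid in frame',Rz(YAW).T@(m-O))
for X in((-.078,.066,.054),(.078,.066,.054),(.098,.066,.054)): print(X,proj(cam,O+Rz(YAW)@np.array(X))[0].round(1))
E
```

```text
clock: 8.68
ee_pos: [0.6295, 0.1798, 0.047]
tcp_rot: [[-0.194, 0.981, -0.0], [0.981, 0.194, 0.0], [0.0, -0.0, -1.0]]
ft_force: [0.6, 0.8, -1.6]
gripper_width: 0.0148
[-0.35007539 -0.36134027 -2.71522366] [0.0012392  0.00282967 0.1014183 ] 0.01531732897826747
mid in frame [ 1.58226239e-03 -4.12320926e-05  2.50827487e-02]
(-0.078, 0.066, 0.054) [102.5 113.4]
(0.078, 0.066, 0.054) [526.2 114.1]
(0.098, 0.066, 0.054) [580.  114.4]
```

View pics/w10.png

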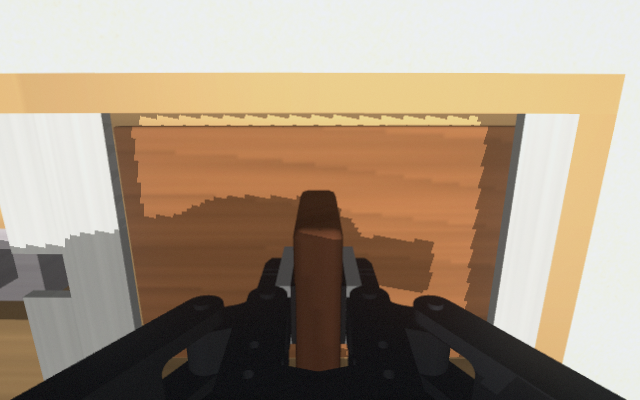

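```bash
python3 -m jog '[[[0,0.001,0.002],[0,0,0]],[[0,0.001,0.003],[0,0,0]],[[0,0.001,0.003],[0,0,0]]]'
python3 -m jog '[[[0,0,0],[0,0,0]],[[0,0,0],[0,0,0]],[[0,0,0],[0,0,0]],[[0,0,0],[0,0,0]],[[0,0,0],[0,0,0]],[[0,0,0],[0,0,0]]]' 1
python3 -m jog '[[[0,0,-0.06],[0,0,0]],[[0,0,-0.13],[0,0,0]],[[0,0,-0.21],[0,0,0]],[[0,0,-0.28],[0,0,0]],[[0,0,-0.3],[0,0,0]],[[0,0,-0.3],[0,0,0]],[[0,0,-0.3],[0,0,0]]]'
python3 - <<'E'
from plan import *
cam=P('wrist');w=eyes.camera('wrist');cv2.imwrite('pics/w11.png',w)
b=eyes.camera('side');crop(b,270,120,140,110,5,'pics/sd11.png')
s=status.get_state();print(s['ft_force'],s['gripper_width'],s['qpos'].round())
for X in((-.078,.066,.054),(.078,.066,.054),(-.078,-.066,.054),(-.142,0,.098)): print(X,proj(cam,O+Rz(YAW)@np.array(X))[0].round(1))
E
```

```text
clock: 8.98
ee_pos: [0.6297, 0.1799, 0.0456]
tcp_rot: [[-0.194, 0.981, -0.001], [0.981, 0.194, 0.0], [0.0, -0.001, -1.0]]
ft_force: [-1.3, 1.2, -2.2]
gripper_width: 0.0152
clock: 9.48
ee_pos: [0.6298, 0.1799, 0.0457]
tcp_rot: [[-0.194, 0.981, -0.001], [0.981, 0.194, 0.0], [0.0, -0.001, -1.0]]
ft_force: [0.1, 0.3, 0.4]
gripper_width: 0.0846
clock: 10.07
ee_pos: [0.63, 0.18, 0.1962]
tcp_rot: [[-0.194, 0.981, 0.001], [0.981, 0.194, 0.001], [0.001, 0.001, -1.0]]
ft_force: [0.2, 0.6, -1.5]
gripper_width: 0.0851
[-0.37884543 -0.03664953 -0.60060009] 0.08539758372979263 [-28.  30.  14.  91.  -8.  60.  -1.]
(-0.078, 0.066, 0.054) [213.8 107.4]
(0.078, 0.066, 0.054) [417.2 107.8]
(-0.078, -0.066, 0.054) [225.4 265.1]
(-0.142, 0, 0.098) [112.2 205.9]
```

View pics/w11.png

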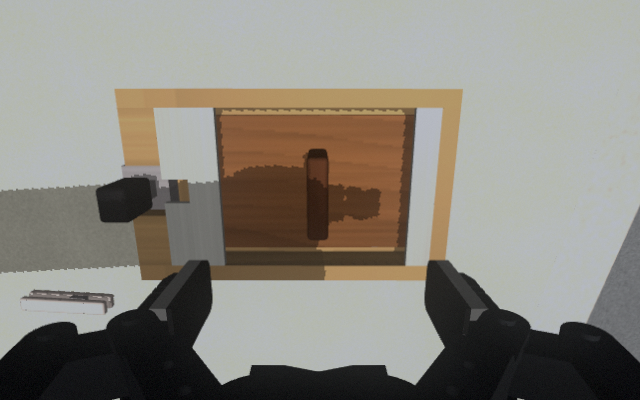

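View pics/sd11.png

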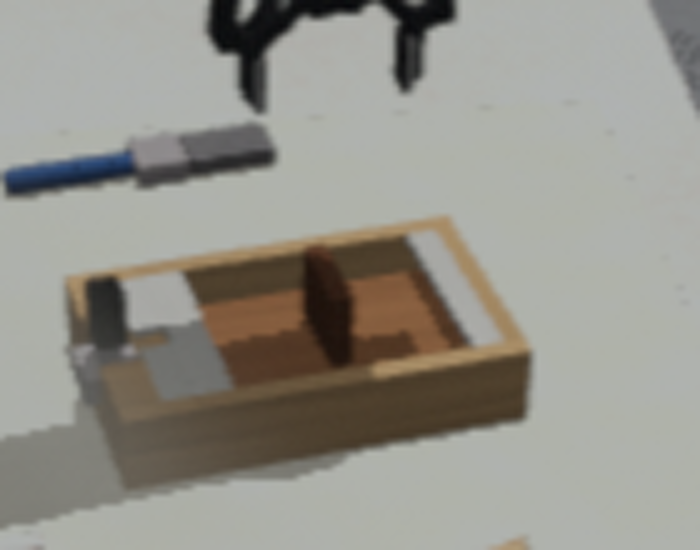

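Run:
```python
from plan import *
w=cv2.imread('pics/w11.png');crop(w,80,150,140,90,5,'pics/w11z.png')
Rb=Rz(YAW)
for z in(.19,.07): plan(O+Rb@np.array([-.14,0,z]),toolR(Rb))
cam=P('wrist')
for dx in(0,.004):
  print([proj(cam,O+Rb@np.array([-.142+dx+a,b,.098]))[0].round(1).tolist() for a,b in((-.011,-.013),(.011,-.013),(.011,.013),(-.011,.013))])
```

```text
t 10.1667 row [0.0002, -0.2815, 0.0066] [-0.0034, 0.0001, 0.0005] rows>=3.4
 t 10.1667 row [0.0002, -0.2807, 0.2466] [-0.0034, 0.0001, 0.0005] rows>=4.5
[[101.0, 224.0], [131.9, 224.2], [126.6, 188.2], [94.9, 188.2]]
[[106.6, 224.1], [137.5, 224.2], [132.4, 188.3], [100.6, 188.2]]
```

View pics/w11z.png

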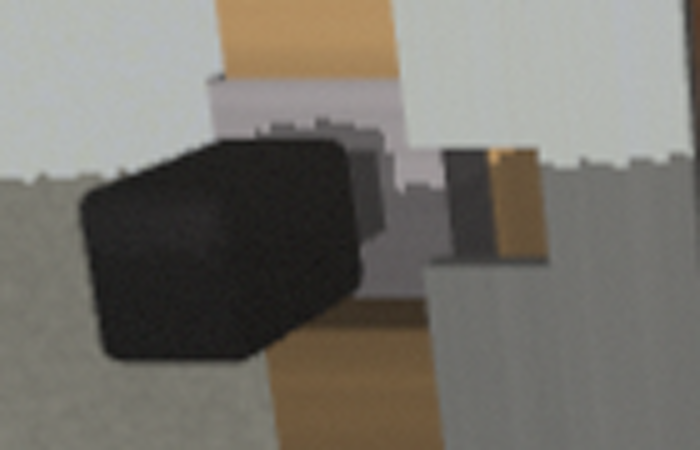

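```bash
python3 -m jog '[[[0,-0.08,0],[0,0,0]],[[0,-0.16,0],[0,0,0]],[[0,-0.24,0],[0,0,0]],[[0,-0.282,0],[0,0,0]],[[0,-0.282,0.01],[0,0,0]],[[0,-0.282,0.05],[0,0,0]],[[0,-0.282,0.12],[0,0,0]],[[0,-0.282,0.19],[0,0,0]],[[0,-0.282,0.235],[0,0,0]],[[0,-0.282,0.245],[0,0,0]],[[0,-0.282,0.245],[0,0,0]],[[0,-0.282,0.245],[0,0,0]]]' 1
python3 - <<'E'
from plan import *
w=eyes.camera('wrist');cv2.imwrite('pics/w12.png',w)
b=eyes.camera('side');crop(b,250,100,160,125,5,'pics/sd12.png')
s=status.get_state();print(s['ft_force'],(Rz(YAW).T@(s['ee_pos']-O)).round(4))
E
```

```text
clock: 11.17
ee_pos: [0.4902, 0.152, 0.0716]
tcp_rot: [[-0.194, 0.981, -0.004], [0.981, 0.194, -0.001], [-0.001, -0.004, -1.0]]
ft_force: [0.4, 0.3, 0.4]
gripper_width: 0.0854
[ 1.61992468 -0.03818096  1.32127978] [-1.392e-01 -1.000e-04  7.200e-02]
```

View pics/w12.png

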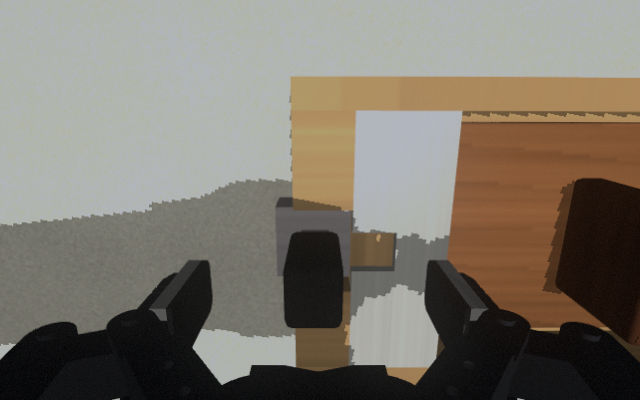

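View pics/sd12.png

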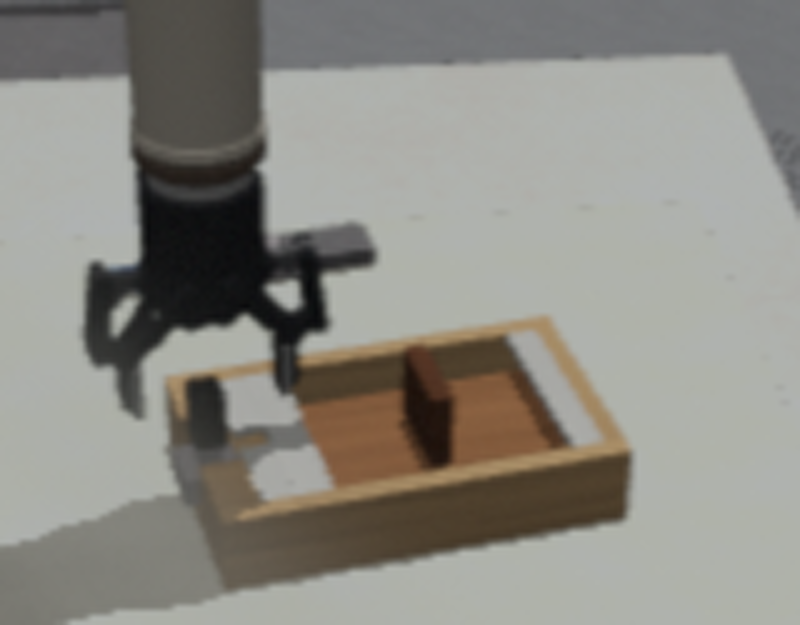

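```bash
python3 -m jog '[[[0,-0.004,0],[0,0,0]],[[0,-0.004,0],[0,0,0]],[[0,-0.004,0],[0,0,0]],[[0,-0.004,0],[0,0,0]],[[0,-0.004,0],[0,0,0]],[[0,-0.004,0],[0,0,0]]]' 0 30
python3 - <<'E'
from plan import *
s=status.get_state();print(s['ft_force'],s['gripper_width'],(Rz(YAW).T@(s['ee_pos']-O)).round(4))
E
```

```text
clock: 11.77
ee_pos: [0.4894, 0.1522, 0.0734]
tcp_rot: [[-0.194, 0.981, -0.001], [0.981, 0.194, 0.0], [0.001, -0.001, -1.0]]
ft_force: [-1.0, 1.0, 3.3]
gripper_width: 0.0213
[-1.04505898  0.99437311  3.3064809 ] 0.02126305264812416 [-0.1411  0.      0.0724]
```

```bash
python3 -m jog '[[[0,0.012,0],[0,0,0]],[[0,0.026,0],[0,0,0]],[[0,0.04,0],[0,0,0]],[[0,0.052,0],[0,0,0]],[[0,0.058,0],[0,0,0]],[[0,0.058,0],[0,0,0]],[[0,0.058,0],[0,0,0]],[[0,0.058,0],[0,0,0]]]'
python3 - <<'E'
from plan import *
w=eyes.camera('wrist');cv2.imwrite('pics/w13.png',w)
s=status.get_state();print(s['ft_force'],s['gripper_width'],(Rz(YAW).T@(s['ee_pos']-O)).round(4))
E
```

```text
clock: 12.43
ee_pos: [0.5177, 0.1578, 0.0735]
tcp_rot: [[-0.194, 0.981, -0.002], [0.981, 0.194, 0.0], [0.001, -0.002, -1.0]]
ft_force: [-2.5, -0.3, 6.1]
gripper_width: 0.0216
[-3.22223207 -1.40716423  5.07813393] 0.0216396462318351 [-0.1122  0.      0.0725]
```

View pics/w13.png

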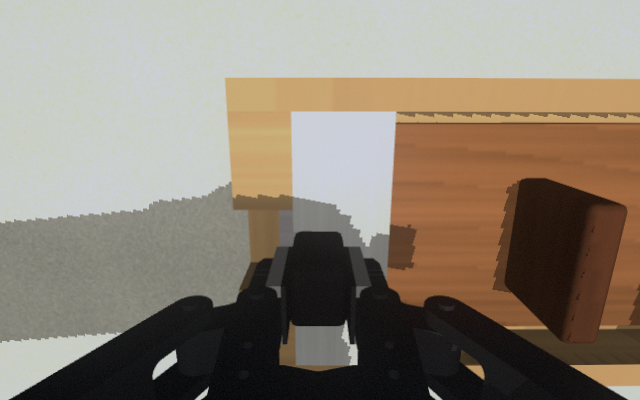

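```bash
python3 -m jog '[[[0,0.002,0],[0,0,0]],[[0,0.004,0],[0,0,0]],[[0,0.004,0],[0,0,0]],[[0,0.004,0],[0,0,0]]]'
python3 -m jog '[[[0,0,0],[0,0,0]],[[0,0,0],[0,0,0]],[[0,0,0],[0,0,0]],[[0,0,0],[0,0,0]],[[0,0,0],[0,0,0]],[[0,0,0],[0,0,0]]]' 1
python3 -m jog '[[[0,0,-0.05],[0,0,0]],[[0,0,-0.12],[0,0,0]],[[0,0,-0.2],[0,0,0]],[[0,0,-0.28],[0,0,0]],[[0,0,-0.32],[0,0,0]],[[0,0,-0.32],[0,0,0]],[[0,0,-0.32],[0,0,0]]]'
python3 - <<'E'
from plan import *
cam=P('wrist');w=eyes.camera('wrist');cv2.imwrite('pics/w14.png',w)
b=eyes.camera('side');crop(b,240,110,160,125,5,'pics/sd14.png')
for dx in(.026,.03):
  print([proj(cam,O+Rz(YAW)@np.array([-.142+dx+a,b,.098]))[0].round(1).tolist() for a,b in((-.011,-.013),(.011,-.013),(.011,.013),(-.011,.013))])
for X in((-.09+.0015,.06,.028),(.0,.032,.083),(.0,-.032,.083)): print(proj(cam,O+Rz(YAW)@np.array(X))[0].round(1))
E
```

```text
clock: 12.82
ee_pos: [0.5177, 0.1578, 0.0734]
tcp_rot: [[-0.194, 0.981, -0.006], [0.981, 0.194, -0.001], [0.001, -0.006, -1.0]]
ft_force: [-8.7, -2.4, 11.4]
gripper_width: 0.0213
clock: 13.32
ee_pos: [0.5179, 0.1578, 0.0733]
tcp_rot: [[-0.194, 0.981, -0.006], [0.981, 0.194, -0.001], [0.001, -0.006, -1.0]]
ft_force: [-0.7, -0.2, -0.7]
gripper_width: 0.0853
clock: 13.9
ee_pos: [0.5199, 0.1583, 0.2349]
tcp_rot: [[-0.194, 0.981, -0.003], [0.981, 0.194, 0.001], [0.002, -0.002, -1.0]]
ft_force: [-0.7, 0.3, -0.0]
gripper_width: 0.0851
[[297.8, 208.5], [324.9, 208.5], [325.2, 177.0], [297.4, 177.0]]
[[302.8, 208.5], [329.9, 208.6], [330.2, 177.1], [302.4, 177.0]]
[341.9 113.3]
[453.4 150.9]
[445.8 225. ]
```

View pics/w14.png

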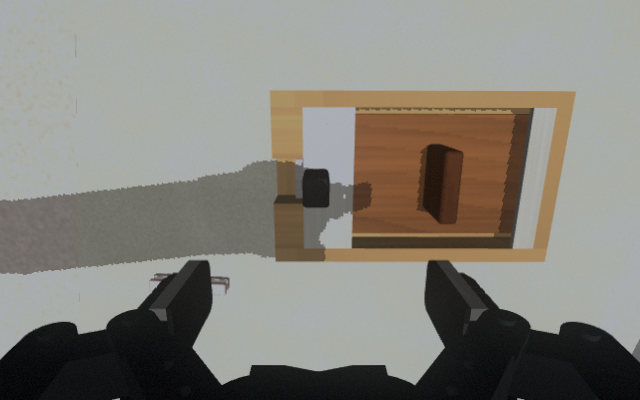

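View pics/sd14.png

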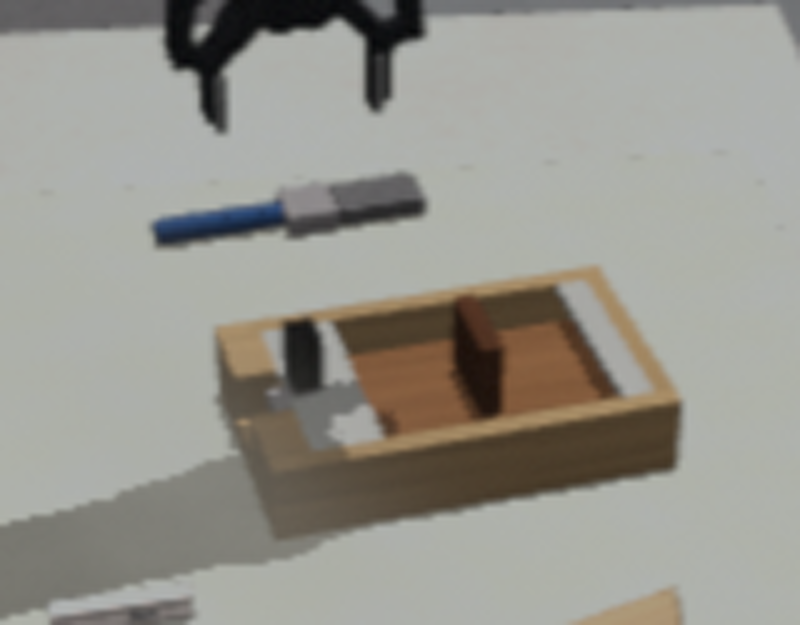

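Run:
```python
from cell import ticket
print(ticket.hand_in())
```

```text
the job is handed in; nothing more can be done
None
```

The print frame is closed up: the board lies on the ledges with both ends under the lips, and the bolt is home behind it. I handed the job in at about 14 s of the 51 s allowed; the hand-in reports no verdict.

**What I did:** I took the board off the stand by its grip and put its low end under the wide lip tilted at about 15°. Then I laid it flat, slid it about 24 mm away from the bolt and released it. I gripped the bolt's knob, pushed it about 29 mm until it met its stop at about 9 N, let go and lifted clear.

**Last checks:**
- **Board:** just before I released it, the arm pose put its centre about +1.5 mm along the frame, within 0.1 mm sideways and 25 mm above the table. The final wrist picture agrees to within about 1 mm.
- **Bolt:** the knob shows within a pixel or so of where it should be at 30 mm.
- **Bystanders:** the arm never came near the jar, the brush or the clip. The brush and the clip show undisturbed in the last pictures. I did not look at the jar again at the end.
- **Gripper:** it is open and about 0.18 m clear of the frame's top, with force readings near zero.

**A check that disagreed:** my first wrist estimate of the frame was about 5 mm off in y, probably because the arm was still settling when the picture was taken. I measured again with the arm still, before inserting the board. The new position predicted the lip corner to within a pixel, so I used that.

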